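Seat an RF module on a vacuum hold-down and pump it up

TASK

Push the gold-plated RF module along the vacuum hold-down plate with a fingertip, without lifting it, until its knob side sits flat against the low stop bar at the far end of the plate. Then pump the mushroom-headed plunger with full strokes, all the way down and all the way back up, again and again until the steel indicator pin beside it, on your side, pops fully out, and let the plunger come back up. Do not touch the pin, keep the module seated, and leave the other things on the bench alone.

Things in the scene. Friction and masses are not known exactly. Their poses are not given: they have to be found in the camera images.
- hold_down: fixed base; origin on the bench, x toward the stop bar (away from the robot), y left, z up; turned up to 0.3 rad. Plate x -95 to 95, y -140 to 100 mm, top at z 12. On its right the pump: grey block x -73 to 57, y -127 to -83, up to z 35; plunger in a barrel (42 mm across, up to z 70) at x 25, y -105; indicator pin at x -45, y -105; thin pipe behind, under z 30
- stop_bar (a point): point on the plate top at the middle of the near face of the stop bar, a straight steel bar along hold_down's y (110 mm long, 10 thick, 7 mm above the plate), its near face at hold_down x 60, its middle at y 35. The module is pushed along hold_down's +x, square to this face
- rf_module: loose gold-plated box 42 x 84 x 34 mm tall, 0.22 to 0.37 kg. Origin at its underside; box x -14 (knob side, faces the bar; the knob passes over it) to 28 (plain back, to push), y -42 to 42; its x points against hold_down's. Starts on the plate 40 to 62 mm short of the bar, up to 0.2 rad askew; slides at 1 to 4 N; a push mid-back squares it on the bar; seated: origin at hold_down x 46
- plunger_top (a point): centre of the top of the pump plunger's black mushroom head (36 mm across); 104 mm above the bench when up
- pump_plunger (a joint): how far the plunger is pressed straight down, m: 0 fully up, 0.016 fully down. A spring (5 N at the top, 8 N at the bottom, plus 20 N per m/s of damping) brings it back up by itself in about 0.2 s when let go
- pin_tip (a point): top of the steel indicator pin (13 mm across), which stands in a dark collar on the pump block, 70 mm from the plunger on the robot's side; 46 mm above the bench when fully in, 86 mm when fully out
- indicator_pin (a joint): how far the pin is out, m: 0 in, 0.040 fully out; starts at 0 to 0.022. A ratchet works it out: nothing as the plunger goes down, then it pops up a notch (to 0.010, 0.020, 0.030, 0.040) as the plunger comes back up, and stays. Strokes under 13 mm, or not let up fully, may lift nothing. 2 to 4 strokes in all; further ones do nothing
- marker_pen: white marker pen with black cap, 135 mm long, lying to the left of the base; bystander, leave alone
- spacer: dark square printed spacer block, 30x30x28 mm, standing to the left of the base; bystander, leave alone
- screwdriver: screwdriver, 168 mm long, lying to the right of the base; bystander, leave alone
- attenuator: small black finned coaxial attenuator, 58x20x20 mm, lying behind the base; bystander, leave alone
- solder_spool: solder spool, 54 mm across, 40 mm tall, standing at the left edge of the bench; bystander, leave alone
There are look-alikes about, which are no part of the job. Leave any turquoise look-alike of the rf_module alone.

How it is judged:
On the way, in this order (a step that is already met when the one before it is completed fails the run):
1. the module sits flat against the stop bar while the pin is not yet out (x of rf_module in the frame of hold_down above 0.0425 m and y of rf_module in the frame of hold_down between -0.005 and 0.075 m and angle between the x axis of rf_module and the x axis of hold_down, either way round below 0.07 rad and z of rf_module in the frame of hold_down below 0.016 m and angle between rf_module's own z axis and vertical below 0.1 rad), for 0.2 s.
2. the indicator pin is fully out (value of joint indicator_pin above 0.037 m), for 0.2 s.
At the end, for the whole second after the job is handed in: the module rests on the plate with its knob side within 3.5 mm of the stop bar, within 40 mm of the bar's middle sideways and square to it within 0.07 rad; the pin is out by more than 37 mm of its 40; the plunger is back up within 3 mm (all of step 1 and value of joint indicator_pin above 0.037 m and value of joint pump_plunger below 0.003 m and linear speed of rf_module below 0.01 m/s); the robot touches nothing.
It fails at once if the module is lifted more than 10 mm off the plate or tipped over (z of rf_module in the frame of hold_down above 0.022 m or angle between rf_module's own z axis and vertical above 0.35 rad).
It fails at once if the robot touches the indicator pin (contact force between any of the arm, the fingers and indicator_pin above 1 N).
It fails at once if a bystander is moved more than 20 mm (distance of any of marker_pen, spacer, screwdriver, attenuator, solder_spool from where it was at the start of the episode above 0.02 m).
It also fails if it takes over 45 s, if anything falls off the work surface, if the arm or the gripper's body presses on something with over 40 N, if the wrist force passes 120 N, or if a joint passes its speed limit or range.

ROBOT

A 6-joint arm with a two-finger parallel gripper is mounted at the origin on a cart in front of the work surface, level with it; the furniture and walls round the work are solid. World frame = base frame: x ahead of the robot, y to its left, z up, the work surface at z = 0. Lengths are in m, angles in rad, forces in N, time in s.
With the tool pointing down it reaches from about 0.35 to 0.925 m from the base axis. Payload 6.4 kg.
Tool frame: the origin (TCP) lies between the finger pads; the fingertips stand 25 mm ahead of it and the grasp point (between the pads) lies 6 mm ahead of it; z points along the fingers, y is the line along which they close (so a half turn about z gives the same grasp; the last joint's range is limited). The gripper opens to 85 mm and grips with 20 to 120 N. Pads are 22 mm wide; open, the fingers measure 114 mm over their backs; the gripper's body (76 mm by 85 mm) begins 54 mm behind the grasp point. The pads swing forward as they close: fully open they stand 13 mm farther back than shut.
Start: joints at [1.135, 0.245, 1.558, -0, 1.339, -0.174], TCP at [0.168, 0.628, 0.236] pointing down, gripper open.
Joint ranges: [-3.13, 3.13], [-1.02, 2.26], [0.13, 2.54], [-0.95, 4.09], [0.21, 2.88], [-2.74, 2.74]. Speed limits (rad/s): [2.57, 2.57, 3.14, 3.14, 3.14, 3.14].

INTERFACE

Orientations are given as a unit quaternion [x, y, z, w].
In Python, from station import readout, vision, order gives the robot as it stands.
- The arm moves only by the tool carry_out, never from a script. Its arguments are lists of equal length, an entry for each row: "twist": the turn, a rotation vector about the tool's x, y, z normalised to -1 to 1, where 1 is 180 degrees, a list of three; "dp": the shift along the tool's x, y, z normalised to -1 to 1, where 1 is 200 mm, a list of three; "grip": the opening, from -1 (shut) to 1 (fully open). A call has 1 to 12 rows; each row is the pose to reach, as a shift and turn from the pose commanded when the call began, along the tool's axes at that moment, turning the shorter way round; what a row does not reach only later rows make up. A row lasts 1/8 s, in which the tool goes at most 62.5 mm and 10.7 degrees, less where a joint would pass 70% of its speed; a pose out of reach is approached as far as the arm can. A call with a number of a shift or a turn outside -1 to 1 is refused whole. A call with a gripper value outside its range is refused whole. The fingers move at their own pace and stop on an object; "newtons" is the grip in N (left out, the last holds). Time passes only in rows, so rows that repeat a pose let the fingers close. It gives the time, the measured TCP pose, the force, the opening and the grip force at its end, in the units of the state.
- readout.get_obs(): the state, without advancing time (a new reading comes with each control period).
- vision.snapshot(name): name is "side" or "top"; returns the picture (384x512x3 uint8, red, green, blue); there is no depth.
- vision.camera_info(name): a dict with "camera_matrix" (3x3 intrinsics, pixels), "origin" and "attitude" of the camera in the world. Camera axes: x right, y down, z forward; pixel columns grow to the right and rows downward; lengths in m; the calibration is good to about 2 mm. A picture is of the moment at which its call begins. camera_info takes no time and is no camera call.
- order.hand_in(): hands the job in; it is judged then, once.
The state is a dict: "t": time; "joint_positions": joint angles; "qd": joint speeds; "joint_efforts": joint torques, N m; "ee_pos": TCP position; "ee_rot": TCP orientation; "force": force on the tool from outside, world axes, zero at the start; "torque": the same for the moment, N m; "grip_width": opening from 0.0 (shut) to 1.0 (fully open); "grip_force": force on a finger pad.
Only numpy, scipy, OpenCV 4.12 (cv2) and the standard library are available. Lean on these libraries where they do the work, as an engineer would, in place of code of your own. Each camera call takes 0.05 s, during which the arm holds its last target. There are 200 camera calls.

## Working session

There is one attempt and no reset: what is moved stays moved. The work goes in short steps, Python scripts to look and compute and a tool call to move; the robot and the scene stay as the last step left them, time stands still between calls to the robot, and variables do not carry over. Pictures are saved under pics/ and viewed, at most 10 in all, crops included, and the job is handed in when it is done.

Besides the shell and the picture viewer there is one more tool, called after ">>>" as a command line: name --argument value ..., lists and objects as JSON in quotes. carry_out: Moves the arm, as the interface text tells. Its arguments: {"type":"object","properties":{"twist":{"type":"array"},"dp":{"type":"array"},"grip":{"type":"array"},"newtons":{"type":"number"}},"required":["twist","dp","grip"]}

```bash
mkdir -p pics; python3 - <<'E'
from station import readout, vision
import cv2
for n in("top","side"):
    cv2.imwrite(f"pics/{n}0.png",cv2.resize(vision.snapshot(n)[:,:,::-1],(800,600),interpolation=cv2.INTER_CUBIC))
    c=vision.camera_info(n);print(n,c)
o=readout.get_obs();print(o)
E
```

```text
top {'camera_matrix': array([[458.54751359,   0.        , 256.87159224],
       [  0.        , 458.54751359, 193.45940275],
       [  0.        ,   0.        ,   1.        ]]), 'origin': array([0.37872719, 0.04689401, 1.19945522]), 'attitude': array([ 0.71444965, -0.69516905,  0.06161246, -0.05005594])}
side {'camera_matrix': array([[465.62070606,   0.        , 261.50949977],
       [  0.        , 465.62070606, 190.18112943],
       [  0.        ,   0.        ,   1.        ]]), 'origin': array([ 0.52184767, -0.68362892,  0.73345523]), 'attitude': array([ 0.91362903, -0.02347372,  0.00953345, -0.40575867])}
{'t': 0.1, 'joint_positions': array([ 1.13493567e+00,  2.45753763e-01,  1.55889720e+00,  1.07970271e-05,
        1.33871683e+00, -1.74076992e-01]), 'qd': array([ 5.68544310e-05, -2.63850892e-03, -4.13101796e-03, -4.41160492e-04,
       -6.11640504e-04,  5.18694565e-04]), 'joint_efforts': array([-7.25799691e-05, -4.30675864e+01, -3.27128005e+01, -1.76674025e-04,
        2.96014288e-03,  2.81170372e-05]), 'ee_pos': array([0.16798617, 0.62740187, 0.23508169]), 'ee_rot': array([ 1.30519581e-01,  9.91445334e-01, -8.45035156e-04, -2.71514518e-04]), 'force': array([ 0.53962585,  0.26733199, -0.20357956]), 'torque': array([-0.02133372,  0.01815134, -0.02059043]), 'grip_force': 0.0, 'grip_width': 0.999891261357657}
```

View pics/top0.png

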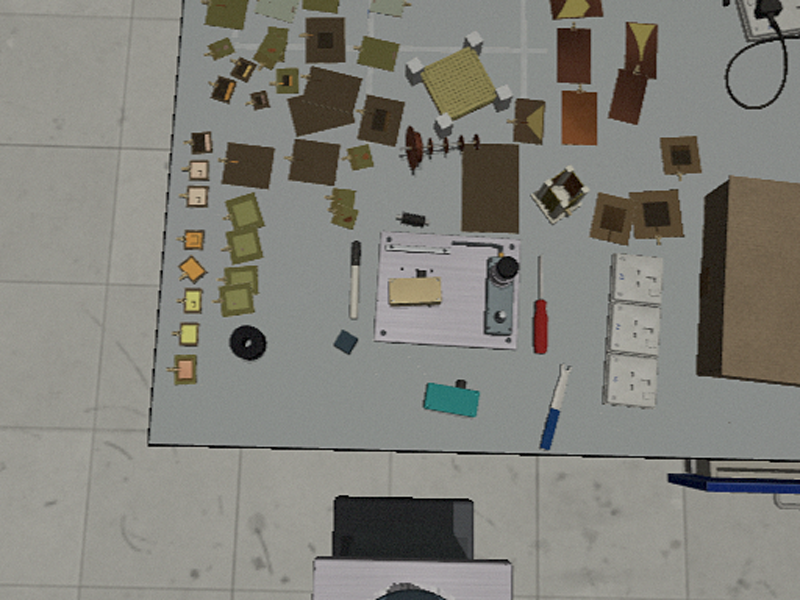

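View pics/side0.png

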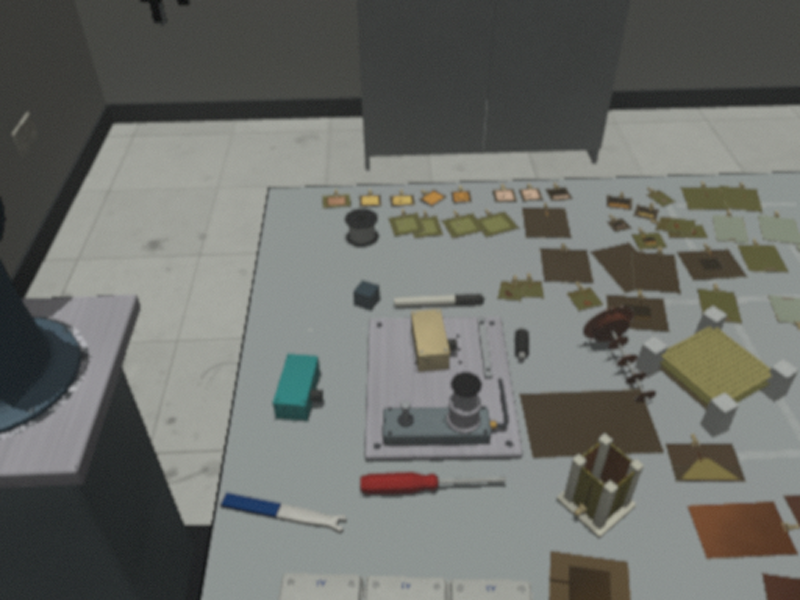

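The top view shows the plate at about (374–521, 232–349), the module at (415,291), the plunger at (507,267) and the pin at (500,317). The turquoise look-alike is at (452,400). I'll zoom in for accuracy.

```bash
python3 - <<'E'
from station import vision
import cv2
a=vision.snapshot("top")[:,:,::-1][140:230,230:345]
b=vision.snapshot("side")[:,:,::-1][192:300,225:340]
cv2.imwrite("pics/tc.png",cv2.resize(a,None,fx=6.5,fy=6.5,interpolation=cv2.INTER_CUBIC))
cv2.imwrite("pics/sc.png",cv2.resize(b,None,fx=5.5,fy=5.5,interpolation=cv2.INTER_CUBIC))
E
```

```text
(no output)
```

View pics/tc.png

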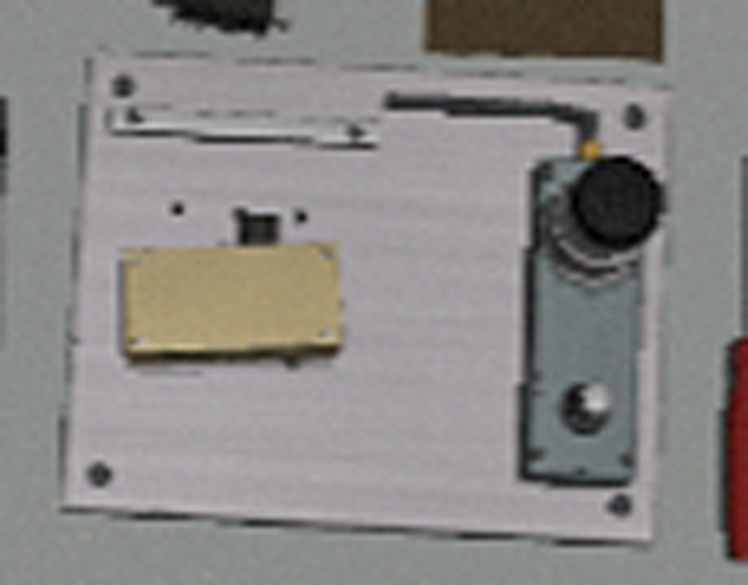

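View pics/sc.png

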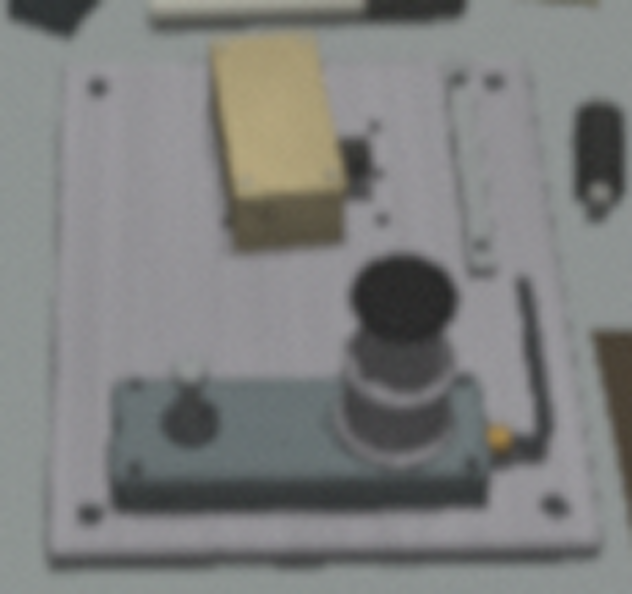

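Crops: plate corners in the top view are (92,56), (668,88), (650,543), (63,508); the module's top face is (124,250), (337,243), (341,348), (124,353); the plunger is at (617,202). In the side view the plunger is at (405,297) and the module's top face is (213,45), (316,35), (342,188), (235,197).

```bash
cat > h.py <<'E'
import numpy as np
from station import readout, vision
from scipy.spatial.transform import Rotation as R
from scipy.optimize import least_squares
def proj(n,P):
    c=vision.camera_info(n); p=R.from_quat(c["attitude"]).inv().apply(np.atleast_2d(P)-c["origin"])@c["camera_matrix"].T
    return p[:,:2]/p[:,2:]
def px(n,uv,f,off): return (np.array(uv,float)+.5)/f-.5+np.array(off)
def T(q,L): # q=x,y,yaw ; L local mm
    L=np.array(L)/1e3; return R.from_euler("z",q[2]).apply(L)+[q[0],q[1],0]
def fit(obs,q0):
    f=lambda q:np.concatenate([(proj(n,T(q,L))-uv).ravel() for n,L,uv in obs])
    s=least_squares(f,q0,loss="soft_l1"); return s.x,f(s.x).reshape(-1,2)
E
python3 - <<'E'
from h import *
np.set_printoptions(precision=4,suppress=True)
t=lambda uv:px("top",uv,6.5,(230,140)); s=lambda uv:px("side",uv,5.5,(225,192))
pl=[[95,100,12],[95,-140,12],[-95,-140,12],[-95,100,12],[25,-105,104]]
ot=("top",pl,t([(92,56),(668,88),(650,543),(63,508),(617,202)]))
os=("side",pl,s([(532,66),(600,545),(50,548),(66,64),(405,297)]))
for o in ([ot],[os],[ot,os]):
    q,r=fit(o,[.5,0,0]); print(q); print(r.round(1).tolist())
mt=[[-14,-42,46],[-14,42,46],[28,42,46],[28,-42,46]]
a=("top",mt,t([(124,250),(337,243),(341,348),(124,353)])); b=("side",mt,s([(316,35),(342,188),(235,197),(213,45)]))
m,r=fit([a,b],[.5,0,3.14]);print("mod",m,r.round(1).tolist())
Rq=R.from_euler("z",-q[2]); print("mod in base",Rq.apply([m[0]-q[0],m[1]-q[1],0]),m[2]-q[2]-np.pi)
print("plunger",T(q,[[25,-105,104]]),"pin",T(q,[[-45,-105,60]]),"stop",T(q,[60,35,12]))
print("back mid",T(m,[28,0,0]),"prepush",T(m,[70,0,0]))
E
```

```text
[ 0.5935 -0.027  -0.032 ]
[[-0.7, -0.9], [0.5, -0.3], [1.0, 0.6], [-0.8, 0.5], [0.0, -0.1]]
[ 0.5939 -0.0302 -0.0443]
[[0.1, -1.1], [0.8, 0.7], [-1.2, 0.8], [0.1, -0.3], [-0.0, -1.0]]
[ 0.5939 -0.0285 -0.0389]
[[0.2, -1.2], [1.3, -0.1], [1.3, 0.8], [-0.4, 0.1], [0.7, 0.0], [-0.3, -1.8], [1.0, -0.3], [-0.9, 0.3], [-0.1, -0.7], [0.2, -1.7]]
mod [0.5909 0.0084 3.1896] [[0.5, -0.2], [0.5, 0.3], [0.4, 0.3], [0.9, 0.1], [0.2, -0.8], [0.9, -0.5], [-0.2, -0.7], [-0.4, -1.2]]
mod in base [-0.0044  0.0368  0.    ] 0.08690237955173563
plunger [[ 0.6148 -0.1344  0.104 ]] pin [[ 0.5448 -0.1317  0.06  ]] stop [0.6552 0.0041 0.012 ]
back mid [0.5629 0.0071 0.    ] prepush [0.521  0.0051 0.    ]
```

```bash
cat >> h.py <<'E'
Q=[0.5939,-0.0285,-0.0389]
def goto(L,label=""):
    "dp and twist from present pose to base-frame mm target (tcp), tool down, tool y along base y"
    o=readout.get_obs(); r=R.from_quat(o["ee_rot"]); w=T(Q,L)
    g=R.from_matrix(np.array([[-1,0,0],[0,1,0],[0,0,-1.]])); g=R.from_euler("z",Q[2])*g
    print(label,"dp",(r.inv().apply(w-o["ee_pos"])/.2).round(3),"tw",((r.inv()*g).as_rotvec()/np.pi).round(4),"t",round(o["t"],2))
def here():
    o=readout.get_obs(); p=R.from_euler("z",-Q[2]).apply(o["ee_pos"]-[Q[0],Q[1],0])*1e3
    print("base mm",p.round(1),"F",o["force"].round(1),"t",round(o["t"],2))
E
python3 -c "
from h import *
goto([-64,37,160]);goto([-64,37,43])"
```

```text
dp [-2.553 -2.507  0.379] tw [-0.0004 -0.0001 -0.0709] t 0.2
 dp [-2.553 -2.507  0.964] tw [-0.0004 -0.0001 -0.0709] t 0.2
```

>>> carry_out --twist '[[0, 0, -0.071], [0, 0, -0.071], [0, 0, -0.071], [0, 0, -0.071], [0, 0, -0.071]]' --dp '[[-0.9, -0.9, 0.1], [-0.9, -0.9, 0.1], [-0.9, -0.9, 0.1], [-0.9, -0.9, 0.1], [-0.9, -0.9, 0.1]]' --grip '[-1, -1, -1, -1, -1]'

```text
t: 0.82
ee_pos: [0.2967, 0.4047, 0.2155]
ee_rot: [0.022, 1.0, -0.0, -0.0]
force: [0.1, 1.6, -0.0]
grip_width: -0.003
grip_force: 0.0
```

```bash
python3 -c "
from h import *
goto([-64,37,160])"
```

```text
dp [-1.258 -1.916  0.279] tw [-0.0003 -0.0002 -0.0015] t 0.82
```

>>> carry_out --twist '[[0, 0, 0], [0, 0, 0], [0, 0, 0], [0, 0, 0], [0, 0, 0]]' --dp '[[-0.63, -0.95, 0.14], [-0.63, -0.95, 0.14], [-0.63, -0.95, 0.14], [-0.63, -0.95, 0.14], [-0.63, -0.95, 0.14]]' --grip '[-1, -1, -1, -1, -1]'

```text
t: 1.45
ee_pos: [0.415, 0.2115, 0.1879]
ee_rot: [0.021, 1.0, 0.0, -0.0]
force: [-0.6, -0.0, 0.6]
grip_width: -0.001
grip_force: 0.0
```

```bash
python3 -c "
from h import *
goto([-64,37,160])"
```

```text
dp [-0.624 -0.977  0.139] tw [ 0.     -0.0001 -0.0011] t 1.45
```

>>> carry_out --twist '[[0, 0, 0], [0, 0, 0], [0, 0, 0], [0, 0, 0], [0, 0, 0], [0, 0, 0]]' --dp '[[-0.62, -0.98, 0.14], [-0.62, -0.98, 0.14], [-0.62, -0.98, 0.14], [-0.62, -0.98, 0.14], [-0.62, -0.98, 0.14], [-0.62, -0.98, 0.14]]' --grip '[-1, -1, -1, -1, -1, -1]'

```text
t: 2.2
ee_pos: [0.5302, 0.0135, 0.16]
ee_rot: [0.019, 1.0, 0.0, -0.0]
force: [0.8, 0.4, 0.3]
grip_width: 0.002
grip_force: 0.0
```

```bash
python3 -c "
from h import *
goto([-64,37,42]);here()"
```

```text
dp [-0.007 -0.013  0.59 ] tw [ 0.0002 -0.0002  0.0005] t 2.2
base mm [-65.3  39.5 160. ] F [0.8 0.4 0.3] t 2.2
```

>>> carry_out --twist '[[0, 0, 0], [0, 0, 0], [0, 0, 0], [0, 0, 0], [0, 0, 0]]' --dp '[[-0.007, -0.013, 0.25], [-0.007, -0.013, 0.45], [-0.007, -0.013, 0.59], [-0.007, -0.013, 0.59], [-0.007, -0.013, 0.59]]' --grip '[-1, -1, -1, -1, -1]'

```text
t: 2.82
ee_pos: [0.5325, 0.0102, 0.0435]
ee_rot: [0.019, 1.0, -0.0, 0.001]
force: [-0.0, 0.0, -0.2]
grip_width: -0.004
grip_force: 0.0
```

```bash
python3 -c "
from h import *
import cv2
here()
b=vision.snapshot('side')[:,:,::-1][160:290,215:355]
cv2.imwrite('pics/s2.png',cv2.resize(b,None,fx=4.5,fy=4.5,interpolation=cv2.INTER_CUBIC))"
```

```text
base mm [-62.8  36.3  43.5] F [-0.   0.  -0.2] t 2.83
```

View pics/s2.png

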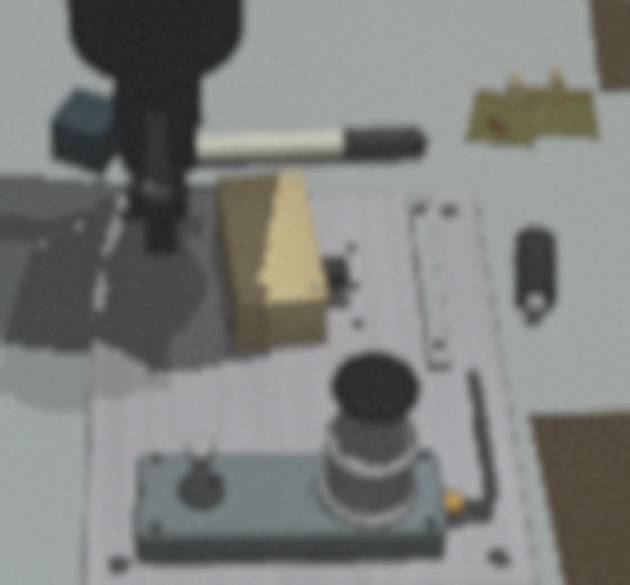

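The fingertip at (162,245) is behind the module's back, with a clear gap. Starting the push.

>>> carry_out --twist '[[0, 0, 0], [0, 0, 0], [0, 0, 0], [0, 0, 0], [0, 0, 0], [0, 0, 0], [0, 0, 0], [0, 0, 0], [0, 0, 0], [0, 0, 0], [0, 0, 0], [0, 0, 0]]' --dp '[[-0.04, 0, 0], [-0.065, 0, 0], [-0.09, 0, 0], [-0.115, 0, 0], [-0.14, 0, 0], [-0.165, 0, 0], [-0.19, 0, 0], [-0.215, 0, 0], [-0.24, 0, 0], [-0.265, 0, 0], [-0.28, 0, 0], [-0.28, 0, 0]]' --grip '[-1, -1, -1, -1, -1, -1, -1, -1, -1, -1, -1, -1]'

```text
t: 4.38
ee_pos: [0.5881, 0.0071, 0.0422]
ee_rot: [0.019, 1.0, -0.0, 0.0]
force: [1.1, -0.3, 0.0]
grip_width: -0.0
grip_force: 0.0
```

```bash
python3 -c "
from h import *
import cv2
here()
b=vision.snapshot('side')[:,:,::-1][160:290,215:355]
cv2.imwrite('pics/s3.png',cv2.resize(b,None,fx=4.5,fy=4.5,interpolation=cv2.INTER_CUBIC))"
```

```text
base mm [-7.1 35.4 42.2] F [ 1.1 -0.3  0. ] t 4.38
```

View pics/s3.png

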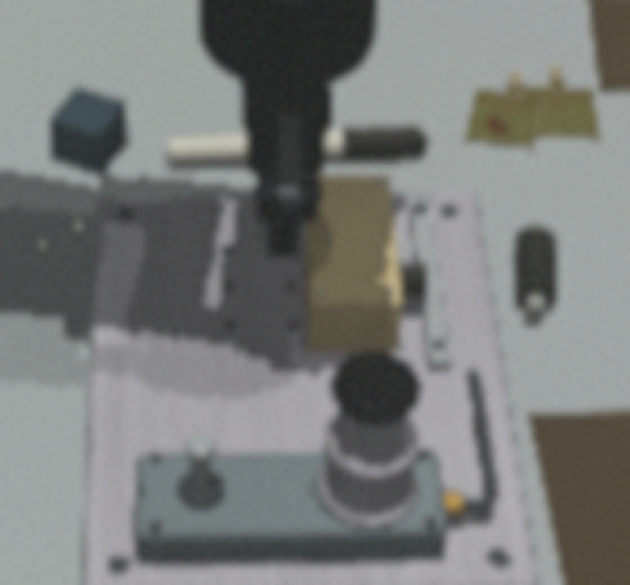

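The module is sliding squarely, with a gap to the bar still to close.

>>> carry_out --twist '[[0, 0, 0], [0, 0, 0], [0, 0, 0], [0, 0, 0], [0, 0, 0]]' --dp '[[-0.015, 0, 0], [-0.03, 0, 0], [-0.045, 0, 0], [-0.055, 0, 0], [-0.055, 0, 0]]' --grip '[-1, -1, -1, -1, -1]'

```text
t: 5.05
ee_pos: [0.599, 0.0068, 0.0421]
ee_rot: [0.019, 1.0, -0.0, 0.0]
force: [0.3, -0.3, 0.4]
grip_width: 0.001
grip_force: 0.1
```

```bash
python3 -c "
from h import *
here()"
```

```text
base mm [ 3.7 35.4 42.1] F [ 0.3 -0.3  0.4] t 5.05
```

>>> carry_out --twist '[[0, 0, 0], [0, 0, 0], [0, 0, 0]]' --dp '[[-0.01, 0, 0], [-0.02, 0, 0], [-0.02, 0, 0]]' --grip '[-1, -1, -1]'

```text
t: 5.42
ee_pos: [0.6008, 0.0066, 0.0418]
ee_rot: [0.019, 1.0, -0.0, -0.003]
force: [-9.1, -1.3, 7.2]
grip_width: 0.001
grip_force: 4.6
```

```bash
python3 -c "
from h import *
import cv2
here()
b=vision.snapshot('side')[:,:,::-1][160:290,215:355]
cv2.imwrite('pics/s4.png',cv2.resize(b,None,fx=4.5,fy=4.5,interpolation=cv2.INTER_CUBIC))"
```

```text
base mm [ 5.5 35.4 41.8] F [-9.1 -1.3  7.2] t 5.42
```

View pics/s4.png

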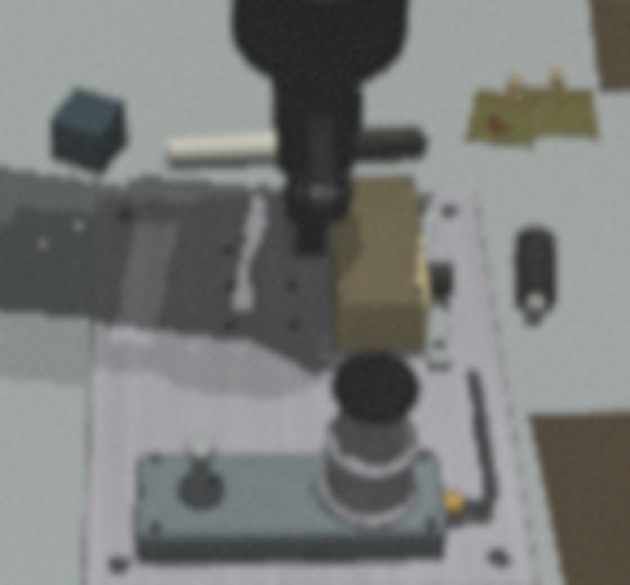

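The stop was reached (9 N at base x 5.5, about 7 expected). I'll add a small extra push to square it, hold, then back off.

>>> carry_out --twist '[[0, 0, 0], [0, 0, 0], [0, 0, 0], [0, 0, 0], [0, 0, 0], [0, 0, 0], [0, 0, 0]]' --dp '[[-0.007, 0, 0], [-0.01, 0, 0], [-0.01, 0, 0], [-0.01, 0, 0], [0.05, 0, 0], [0.15, 0, -0.0], [0.15, 0, -0.1]]' --grip '[-1, -1, -1, -1, -1, -1, -1]'

```text
t: 6.35
ee_pos: [0.5704, 0.0082, 0.0609]
ee_rot: [0.019, 1.0, 0.0, -0.002]
force: [1.1, -0.1, 0.4]
grip_width: 0.003
grip_force: 0.0
```

```bash
python3 -c "
from h import *
import cv2
here();goto([-20,-20,170]); goto([25,-105,170]);goto([25,-105,135])"
```

```text
base mm [-24.9  35.8  60.9] F [ 1.1 -0.1  0.4] t 6.35
 dp [-0.022 -0.278 -0.546] tw [ 0.0002 -0.0013  0.    ] t 6.35
 dp [-0.247 -0.703 -0.547] tw [ 0.0002 -0.0013  0.    ] t 6.35
 dp [-0.248 -0.704 -0.372] tw [ 0.0002 -0.0013  0.    ] t 6.35
```

>>> carry_out --twist '[[0, 0, 0], [0, 0, 0], [0, 0, 0], [0, 0, 0], [0, 0, 0], [0, 0, 0], [0, 0, 0]]' --dp '[[0, 0, -0.3], [0, 0, -0.55], [-0.25, -0.7, -0.55], [-0.25, -0.7, -0.55], [-0.25, -0.7, -0.55], [-0.25, -0.7, -0.55], [-0.25, -0.7, -0.55]]' --grip '[-1, -1, -1, -1, -1, -1, -1]'

```text
t: 7.22
ee_pos: [0.6171, -0.1329, 0.1723]
ee_rot: [0.019, 1.0, 0.0, 0.0]
force: [0.2, -1.1, -0.6]
grip_width: 0.002
grip_force: 0.0
```

```bash
python3 -c "
from h import *
import cv2
here();goto([25,-105,135])
b=vision.snapshot('side')[:,:,::-1][160:290,215:355]
a=vision.snapshot('top')[:,:,::-1][140:230,230:345]
cv2.imwrite('pics/s5.png',cv2.hconcat([cv2.resize(b,(400,372),interpolation=cv2.INTER_CUBIC),cv2.resize(a,(400,372),interpolation=cv2.INTER_CUBIC)]))"
```

```text
base mm [  27.3 -103.4  172.3] F [ 0.2 -1.1 -0.6] t 7.22
 dp [ 0.011 -0.008  0.187] tw [0.0002 0.     0.0004] t 7.22
```

View pics/s5.png

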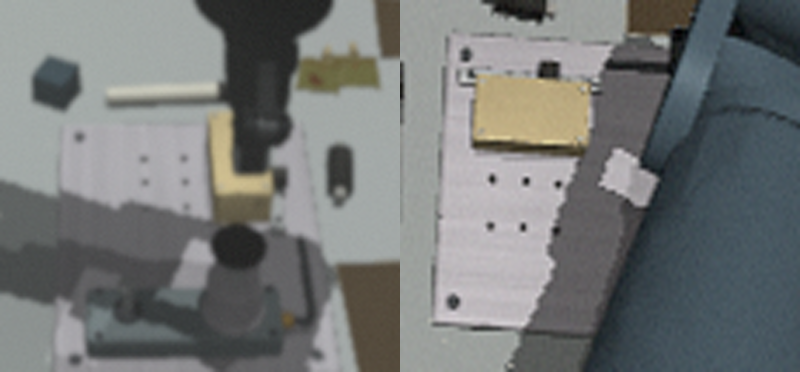

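The module looks flat on the bar: its edge slope (about 0.05) matches the plate's edge. The fingertip is above the plunger, so I'll try the first stroke.

>>> carry_out --twist '[[0, 0, 0], [0, 0, 0], [0, 0, 0], [0, 0, 0], [0, 0, 0], [0, 0, 0]]' --dp '[[0.01, -0.008, 0.1], [0.01, -0.008, 0.2], [0.01, -0.008, 0.25], [0.01, -0.008, 0.3], [0.01, -0.008, 0.31], [0.01, -0.008, 0.31]]' --grip '[-1, -1, -1, -1, -1, -1]'

```text
t: 8.07
ee_pos: [0.6154, -0.1357, 0.1104]
ee_rot: [0.019, 1.0, -0.0, 0.0]
force: [0.2, -0.1, 0.2]
grip_width: -0.001
grip_force: 0.0
```

```bash
python3 -c "
from h import *
here()"
```

```text
base mm [  25.7 -106.3  110.4] F [ 0.2 -0.1  0.2] t 8.07
```

```bash
python3 -c "
from h import *
import cv2
here()
b=vision.snapshot('side')[:,:,::-1][160:300,235:355]
cv2.imwrite('pics/s6.png',cv2.resize(b,None,fx=4.2,fy=4.2,interpolation=cv2.INTER_CUBIC))
print((proj('side',T(Q,[[25,-105,104],[25,-105,88]]))-[235,160])*4.2, (proj('side',T(Q,[25.7,-106.3,85.4]))-[235,160])*4.2)"
```

```text
base mm [  25.7 -106.3  110.4] F [ 0.2 -0.1  0.2] t 8.07
[[266.50574269 352.12535128]
 [264.59183908 376.78858691]] [[266.11655635 383.03080854]]
```

View pics/s6.png

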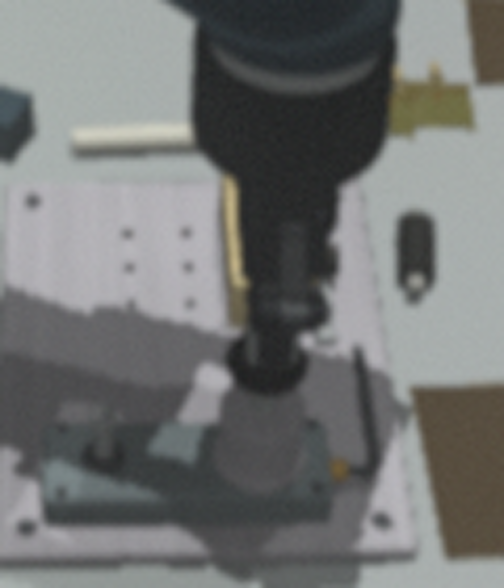

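The head is at about (267,362) with the fingertip just above or on it, and no force reads yet. I'll step further down.

>>> carry_out --twist '[[0, 0, 0], [0, 0, 0]]' --dp '[[0, 0, 0.025], [0, 0, 0.025]]' --grip '[-1, -1]'

```text
t: 8.38
ee_pos: [0.6161, -0.136, 0.1062]
ee_rot: [0.019, 1.0, -0.0, 0.001]
force: [-0.1, -0.2, 5.5]
grip_width: 0.001
grip_force: 2.4
```

>>> carry_out --twist '[[0, 0, 0], [0, 0, 0]]' --dp '[[0, 0, 0.025], [0, 0, 0.025]]' --grip '[-1, -1]'

```text
t: 8.62
ee_pos: [0.6161, -0.136, 0.1013]
ee_rot: [0.019, 1.0, -0.0, 0.001]
force: [1.3, -0.3, 5.2]
grip_width: 0.002
grip_force: 2.8
```

>>> carry_out --twist '[[0, 0, 0], [0, 0, 0], [0, 0, 0], [0, 0, 0]]' --dp '[[0, 0, 0.03], [0, 0, 0.05], [0, 0, 0.05], [0, 0, 0.05]]' --grip '[-1, -1, -1, -1]'

```text
t: 9.12
ee_pos: [0.6162, -0.136, 0.0928]
ee_rot: [0.019, 1.0, -0.001, 0.001]
force: [-3.3, 0.6, 12.8]
grip_width: 0.003
grip_force: 6.2
```

Bottom reached at TCP z 0.093. Finishing this stroke and releasing it, then a second stroke in the same call.

>>> carry_out --twist '[[0, 0, 0], [0, 0, 0], [0, 0, 0], [0, 0, 0], [0, 0, 0], [0, 0, 0], [0, 0, 0], [0, 0, 0], [0, 0, 0], [0, 0, 0], [0, 0, 0], [0, 0, 0]]' --dp '[[0, 0, 0.008], [0, 0, 0.008], [0, 0, -0.15], [0, 0, -0.15], [0, 0, -0.15], [0, 0, -0.15], [0, 0, -0.15], [0, 0, -0.09], [0, 0, -0.04], [0, 0, 0.008], [0, 0, 0.008], [0, 0, 0.008]]' --grip '[-1, -1, -1, -1, -1, -1, -1, -1, -1, -1, -1, -1]'

```text
t: 10.62
ee_pos: [0.6163, -0.136, 0.0927]
ee_rot: [0.019, 1.0, -0.0, 0.0]
force: [-9.6, 3.6, 25.3]
grip_width: 0.005
grip_force: 12.3
```

>>> carry_out --twist '[[0, 0, 0], [0, 0, 0], [0, 0, 0], [0, 0, 0], [0, 0, 0], [0, 0, 0], [0, 0, 0], [0, 0, 0], [0, 0, 0], [0, 0, 0], [0, 0, 0]]' --dp '[[0, 0, 0.0], [0, 0, -0.16], [0, 0, -0.16], [0, 0, -0.16], [0, 0, -0.16], [0, 0, -0.16], [0, 0, -0.1], [0, 0, -0.05], [0, 0, 0.0], [0, 0, 0.0], [0, 0, 0.0]]' --grip '[-1, -1, -1, -1, -1, -1, -1, -1, -1, -1, -1]'

```text
t: 12.0
ee_pos: [0.6162, -0.136, 0.0927]
ee_rot: [0.019, 1.0, -0.0, 0.0]
force: [-9.5, 3.6, 24.9]
grip_width: 0.0
grip_force: 12.3
```

>>> carry_out --twist '[[0, 0, 0], [0, 0, 0], [0, 0, 0], [0, 0, 0], [0, 0, 0], [0, 0, 0], [0, 0, 0], [0, 0, 0], [0, 0, 0], [0, 0, 0], [0, 0, 0]]' --dp '[[0, 0, 0.0], [0, 0, -0.16], [0, 0, -0.16], [0, 0, -0.16], [0, 0, -0.16], [0, 0, -0.16], [0, 0, -0.1], [0, 0, -0.05], [0, 0, 0.0], [0, 0, 0.0], [0, 0, 0.0]]' --grip '[-1, -1, -1, -1, -1, -1, -1, -1, -1, -1, -1]'

```text
t: 13.38
ee_pos: [0.6162, -0.136, 0.0927]
ee_rot: [0.019, 1.0, -0.0, 0.0]
force: [-10.7, 2.9, 25.0]
grip_width: 0.004
grip_force: 12.3
```

>>> carry_out --twist '[[0, 0, 0], [0, 0, 0], [0, 0, 0], [0, 0, 0], [0, 0, 0], [0, 0, 0], [0, 0, 0]]' --dp '[[0, 0, 0], [0, 0, -0.16], [0, 0, -0.4], [0, 0.5, -0.6], [0.3, 0.95, -0.6], [0.3, 0.95, -0.6], [0.3, 0.95, -0.6]]' --grip '[-1, -1, -1, -1, -1, -1, -1]'

```text
t: 14.25
ee_pos: [0.561, 0.0592, 0.2078]
ee_rot: [0.018, 1.0, 0.0, -0.001]
force: [0.5, -0.2, 0.8]
grip_width: 0.001
grip_force: 0.0
```

```bash
python3 -c "
from h import *
import cv2
here();goto([25,-105,125])
b=vision.snapshot('side')[:,:,::-1][160:300,215:355]
a=vision.snapshot('top')[:,:,::-1][140:230,230:345]
cv2.imwrite('pics/s7.png',cv2.hconcat([cv2.resize(b,(400,400),interpolation=cv2.INTER_CUBIC),cv2.resize(a,(400,400),interpolation=cv2.INTER_CUBIC)]))
print((proj('side',T(Q,[[-45,-105,46],[-45,-105,76],[-45,-105,86],[25,-105,104]]))-[215,160])*400/140)"
```

```text
base mm [-36.3  86.4 207.8] F [ 0.5 -0.2  0.8] t 14.25
 dp [-0.304 -0.958  0.414] tw [ 0.0001 -0.0004  0.001 ] t 14.25
[[126.99981945 299.49640287]
 [126.78423026 269.73379281]
 [126.71008338 259.49763626]
 [238.43928074 239.54105529]]
```

View pics/s7.png

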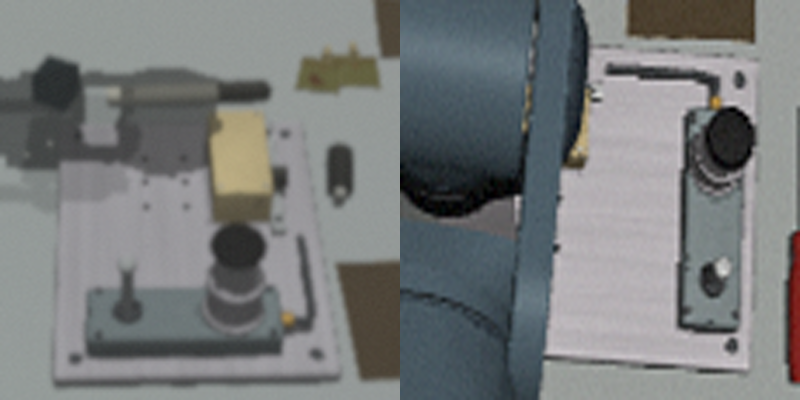

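The pin top is at about (126,262), against a predicted 259.5 for fully out, and the plunger head is back up. Next a numeric check of the module by outline fit, along with pin tip rows.

```bash
python3 - <<'E'
from h import *
import cv2
from scipy.optimize import minimize
im=vision.snapshot("side"); hsv=cv2.cvtColor(im,cv2.COLOR_RGB2HSV)
m=cv2.inRange(hsv,(15,55,50),(35,255,255)); m[:192]=0;m[245:]=0;m[:,:275]=0;m[:,315:]=0
m=cv2.resize(m,None,fx=8,fy=8,interpolation=cv2.INTER_LINEAR)>127
print(m.sum()/64)
C=[[x,y,z] for x in(-14,28) for y in(-42,42) for z in(0,34)]
def cost(v):
    x,y,a=v; P=R.from_euler("z",a).apply(np.array(C))*[-1,-1,1]+[x,y,12]
    h=cv2.convexHull(((proj("side",T(Q,P))+.5)*8).astype(np.float32)).astype(np.int32)
    k=np.zeros(m.shape,np.uint8);cv2.fillConvexPoly(k,h,1);k=k>0
    return 1-(k&m).sum()/(k|m).sum()
best=min((minimize(cost,[x0,36,0],method="Nelder-Mead",options=dict(initial_simplex=[[x0,36,0],[x0+6,36,0],[x0,42,0],[x0,36,.1]])) for x0 in(38,46)),key=lambda s:s.fun)
print(best.x,best.fun)
g=cv2.cvtColor(im,cv2.COLOR_RGB2GRAY); print(proj("side",T(Q,[[-45,-105,76],[-45,-105,86]])));print(g[244:266,256:263])
E
```

```text
733.625
[ 4.54376620e+01  3.67644969e+01 -1.90938991e-02] 0.13144315493377545
[[259.37448059 254.40682749]
 [259.34852918 250.82417269]]
[[153 153 154 154 152 154 153]
 [153 156 154 154 154 156 152]
 [152 155 154 153 152 152 153]
 [155 154 155 155 152 153 153]
 [153 153 154 154 155 153 152]
 [152 153 154 155 154 150 151]
 [146 150 154 155 155 150 146]
 [145 146 153 153 153 146 143]
 [138 140 146 151 146 137 136]
 [135 130 134 137 133 124 129]
 [134 120 117 119 116 115 129]
 [140 115  95  92  92 109 137]
 [144 113  85  73  79 110 140]
 [143 117  85  72  77 109 140]
 [143 116  84  72  79 106 141]
 [140 114  86  71  76 107 138]
 [129 106  80  72  77 100 128]
 [115  96  78  69  75  91 114]
 [110  95  77  72  74  88 107]
 [105  89  77  69  74  87 105]
 [101  85  75  71  74  81  94]
 [ 88  78  72  72  74  71  76]]
```

Module x is 45.4 mm and yaw −0.02 rad, so it is seated. The pin is fully out, the plunger is up and the arm is clear.

```bash
python3 -c "
from station import order
print(order.hand_in())"
```

```text
the job is handed in; nothing more can be done
None
```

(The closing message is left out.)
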